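# Fold up the three-leaf light shield and latch it

### The job

The laser job is finished, so fold up the orange three-leaf light shield that stands on the bench. First fold the end leaf flat against the middle leaf, then swing the two together flat against the fixed leaf that stands on the grey base, and last flip the red-tipped keeper over the folded leaves so that its hook drops down and holds them shut. Do not shift or tip the blue bottle or the roll of tape.

Things in the scene. Friction and masses are not known exactly. Their poses are not given: they have to be found in the camera images.
- shield: grey base plate of the shield, 186 x 95 x 12 mm, heavy, does not move; it carries the fixed leaf. Origin on the bench, under the fixed leaf's mid-thickness. Own x runs along the fixed leaf towards the middle leaf's hinge, own y to the side on which the other leaves fold in. Folded up, the end leaf lies at y 7..17 mm and the middle leaf outside it at y 19..29 mm
- fixed_leaf_top (a point): middle of the fixed leaf's top edge; this leaf fills x -95..80, y -5..5 mm of the shield's frame. All three leaves are dark frames with orange panes, 10 mm thick, upright from 16 to 150 mm above the bench, joined fixed - middle - end by upright hinges; they start round three sides of a square, open towards the wall
- mid_leaf (a joint): middle leaf's angle (rad) on the fixed leaf: 0 = folded home, pointing along the shield's -x; about 1.5 at the start, stop at 1.9. Folding turns it counter-clockwise from above. Hinge friction 0.08 N m, it stays where left. The leaf reaches 6 to 150 mm out from the axis; to the side of the axis, its inner face lies 7 mm and its outer face (the one to push) 17 mm off
- end_leaf (a joint): end leaf's angle (rad) on the middle leaf: 0 = flat against the middle leaf's inner side; about 1.6 at the start, stop at 2.0. Folding turns it counter-clockwise from above. Hinge friction 0.04 N m, it stays where left. It reaches 6 to 130 mm out from its axis; the face to push lies 11 mm to the side of the axis. With the middle leaf folded first, it strikes the fixed leaf
- mid_hinge_top (a point): upper end of the middle leaf's hinge axis, 150 mm above the bench, at x 85.5, y 12 mm in the shield's frame
- end_hinge_top (a point): upper end of the end leaf's hinge axis, 150 mm above the bench; 156 mm out along the middle leaf from its hinge axis and 6 mm to the side, towards the middle leaf
- keeper (a joint): angle (rad) of the keeper, a steel hook 14 mm wide, 62 mm long, with a red tip, hinged on the fixed leaf's top about a level axis along the shield's x: 0 = down across the folded leaves, its lip in front of the middle leaf with 5 mm to spare; 2.2 = thrown back on its stop, leaning 36 degrees past upright to the -y side, as found. It swings freely and falls over by itself once past upright (1.57)
- mid_leaf_top (a point): middle of the middle leaf's top edge (half its thickness), 150 mm above the bench
- end_leaf_top (a point): middle of the end leaf's top edge (half its thickness), 150 mm above the bench
- keeper_pivot (a point): the keeper's hinge, at x -50, y -10, z 156 mm in the shield's frame
- keeper_tip (a point): point in the keeper's red tip, 56 mm from its hinge; thrown back, the tip ends 207 mm above the bench and 47 mm out from the fixed leaf's plane; when upright it ends 218 mm above the bench
- bottle_mid (a point): blue bottle with a black pump cap, 47 mm across, 136 mm high, standing loose; point on its axis 65 mm up; leave it alone
- tape_mid (a point): roll of beige masking tape, 91 mm across, 24 mm high, lying loose; its centre; leave it alone

How it is judged (in metres and radians):
On the way, in this order (a step that is already met when the one before it is completed fails the run):
1. the end leaf is folded flat against the middle leaf while the middle leaf still stands open (value of joint end_leaf below 0.15 rad and value of joint mid_leaf above 0.5 rad), for 0.2 s.
2. both leaves are folded flat against the fixed leaf, the keeper still thrown back (value of joint end_leaf below 0.12 rad and value of joint mid_leaf below 0.1 rad and value of joint keeper above 1.5 rad), for 0.2 s.
At the end, for the whole second after the job is handed in: the end leaf lies within 0.12 rad of the middle leaf, the middle leaf is home against the fixed leaf within 0.08 rad, and the keeper is down across them within 0.15 rad (value of joint end_leaf below 0.12 rad and value of joint mid_leaf below 0.08 rad and value of joint keeper below 0.15 rad); the robot touches nothing.
It fails at once if the blue bottle is shifted by over 20 mm or tipped (distance of bottle_mid from where it was at the start of the episode above 0.02 m or angle between bottle_mid's own z axis and vertical above 0.3 rad).
It fails at once if the roll of tape is shifted by over 20 mm (distance of tape_mid from where it was at the start of the episode above 0.02 m).
It also fails if it takes over 56 s, if anything falls off the work surface, if the arm or the gripper's body presses on something with over 40 N, if the wrist force passes 120 N, or if a joint passes its speed limit or range.

### The arm

A 6-joint arm with a two-finger parallel gripper is mounted at the origin on a cart in front of the work surface, level with it; the furniture and walls round the work are solid. World frame = base frame: x ahead of the robot, y to its left, z up, the work surface at z = 0. Lengths are in m, angles in degrees, forces in N, time in s.
With the tool pointing down it reaches from about 0.25 to 0.775 m from the base axis. Payload 8.9 kg.
Tool frame: the origin (TCP) lies at the very end of the fingers, on their centre line; the grasp point (between the pads) lies 19 mm behind it; z points along the fingers, x is the direction in which the jaws open and shut, and the axes are right-handed (so a half turn about z gives the same grasp; the last joint's range is limited). The gripper opens to 85 mm and grips with 20 to 120 N. Pads are 22 mm wide; open, the fingers measure 114 mm over their backs; the gripper's body (76 mm by 85 mm) begins 54 mm behind the grasp point. The pads swing forward as they close: fully open they stand 13 mm farther back than shut.
Start: joints at [-72.382, 16.656, -8.789, 64.555, 0, 82.019], TCP at [0.227, -0.473, 0.231] pointing down, gripper open.
Joint ranges: [-144.48, 144.48], [-52.06, 99.96], [-74.48, 78.29], [-112.23, 115.85], [-86.99, 84.42], [-180, 180]. Speed limits (degrees/s): [127.2, 127.2, 159.86, 180, 180, 180].

### API

Orientations are given as [roll, pitch, yaw] about the fixed x, y, z axes, in that order (R = Rz(yaw) Ry(pitch) Rx(roll)).
In Python, from station import ctrl, vision gives the robot as it stands. The module is installed in compiled form; this text tells all that it offers.
- The arm moves only by the shell command python3 -m crank 'ROWS' [FORCE]. ROWS is JSON, a list that holds one entry, the list of rows, each a list of 5 numbers: the shift along the world's x, y, z in cm, then the turn about the world's z in rad, then the gripper's target within -1 to 1 (fully open at 1, half-way at 0, shut at -1). In form: [[[dx, dy, dz, spin, grip], ...]]. A call has 1 to 20 rows; each row shifts and turns the commanded pose from where the row before left it; what a row does not reach is not made up. A row lasts 1/12 s, in which the tool goes at most 41.7 mm and 7.16 degrees, less where a joint would pass 70% of its speed; a pose out of reach is approached as far as the arm can. A call with a gripper value outside its range is refused whole. The fingers move at their own pace and stop on an object; FORCE is the grip in N (left out, the last holds). Time passes only in rows, so rows that do not move let the fingers close. It gives the time, the measured TCP pose, the force and the opening at its end, in the units of the state.
- ctrl.sense(): the state, without advancing time (a new reading comes with each control period).
- vision.capture(name): name is "scene" or "top" or "wrist"; returns a dict with "frame" (384x512x3 uint8, red, green, blue), "intrinsics" (3x3 intrinsics, pixels), "k1" (the pictures are not rectified: a ray, as slopes to the right and down, at radius r is drawn at 1 + k1 r^2 times it, then the intrinsics apply), "R" (3x3) and "t" (3): a world point X has camera coordinates R X + t; the wrist camera has in their place "T_tool_cam" (4x4, takes a point from camera to tool coordinates, whose origin is the TCP and whose axes are the tool frame's). Camera axes: x right, y down, z forward; pixel columns grow to the right and rows downward; lengths in m; the calibration is good to about 2 mm. A picture is of the moment at which its call begins: read the wrist's pose just before it. There is no depth.
- ctrl.close_job(): hands the job in, once; it reports no verdict.
The state is a dict: "clock": time; "joint_positions": joint angles; "joint_vel": joint speeds; "joint_efforts": joint torques, N m; "eef_pos": TCP position; "tool_rot": TCP orientation; "wrist_force": force on the tool from outside, world axes, zero at the start; "wrist_torque": the same for the moment, N m; "width": opening from 0.0 (shut) to 1.0 (fully open).
Only numpy, scipy, OpenCV 4.12 (cv2) and the standard library are available. Lean on these libraries where they do the work, as an engineer would, in place of code of your own. Each camera call takes 0.05 s, during which the arm holds its last target.

## Working session

There is one attempt and no reset: what is moved stays moved. The work goes in short steps, Python scripts to look and compute and a shell command to move; the robot and the scene stay as the last step left them, time stands still between calls to the robot, and variables do not carry over. Pictures are saved under pics/ and viewed, and the job is handed in when it is done.

```bash
mkdir -p pics; python3 - <<'E'
from station import ctrl, vision
import cv2,numpy as np
print(ctrl.sense())
for n in ["scene","top","wrist"]:
    d=vision.capture(n); f=d.pop("frame"); cv2.imwrite(f"pics/{n}0.png",f[:,:,::-1])
    print(n,d)
print(ctrl.sense()["clock"])
E
```

```text
{'clock': 0.0, 'joint_positions': array([-7.23826316e+01,  1.66869264e+01, -8.82943449e+00,  6.45528175e+01,
        5.76514923e-04,  8.20211653e+01]), 'joint_vel': array([-0.00823173,  0.01689902, -0.02027343,  0.00021487, -0.09843931,
       -0.02158129]), 'joint_efforts': array([ 2.34143030e-03, -5.37145507e+01,  3.31370866e+01,  1.60363357e-02,
       -1.08280028e-04, -2.10310890e-05]), 'eef_pos': array([ 0.22671664, -0.47307436,  0.23076108]), 'tool_rot': array([-1.79989827e+02,  6.84286700e-02, -6.44037912e+01]), 'wrist_force': array([-0.16357978, -0.48525204,  0.29157237]), 'wrist_torque': array([ 0.01183471,  0.01464711, -0.00977425]), 'width': 0.9998664839985915}
scene {'intrinsics': array([[413.38503282,   0.        , 256.66632418],
       [  0.        , 413.38503282, 191.80099751],
       [  0.        ,   0.        ,   1.        ]]), 'k1': -0.006305734180934537, 'R': array([[-0.65091538, -0.75914074,  0.003808  ],
       [-0.43947615,  0.37272351, -0.81727468],
       [ 0.61900717, -0.53365019, -0.57623572]]), 't': array([0.48766231, 0.25329311, 0.78298871])}
top {'intrins
[... 254 characters left out ...]
9726283,  0.01638891, -0.07209889],
       [ 0.07164692, -0.0266691 , -0.99707346]]), 't': array([0.16989174, 0.53261168, 1.14508152])}
wrist {'intrinsics': array([[283.95493826,   0.        , 256.84039263],
       [  0.        , 283.95493826, 195.19633405],
       [  0.        ,   0.        ,   1.        ]]), 'k1': -0.02021296264146501, 'T_tool_cam': array([[ 9.99999825e-01,  3.57850166e-04, -4.70334344e-04,
         7.95501918e-04],
       [-1.97585128e-04,  9.52482358e-01,  3.04593696e-01,
        -7.84839417e-02],
       [ 5.56984070e-04, -3.04593550e-01,  9.52482262e-01,
        -1.41356618e-01],
       [ 0.00000000e+00,  0.00000000e+00,  0.00000000e+00,
         1.00000000e+00]])}
0.15
```

View pics/scene0.png

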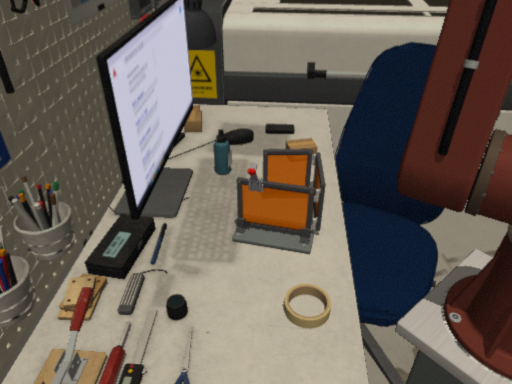

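View pics/top0.png

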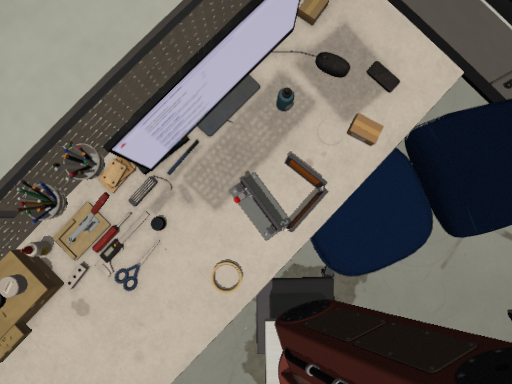

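View pics/wrist0.png

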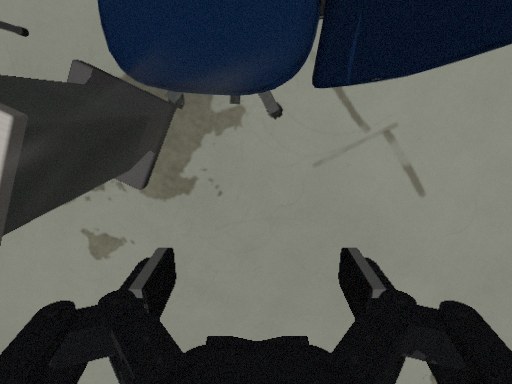

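```bash
cat > h.py <<'E'
from station import ctrl, vision
import cv2,numpy as np
from scipy.spatial.transform import Rotation as Rn
def grab(n,save=None):
    s=ctrl.sense(); d=vision.capture(n)
    if n=="wrist":
        T=np.eye(4); T[:3,:3]=Rn.from_euler('xyz',s["tool_rot"],degrees=True).as_matrix(); T[:3,3]=s["eef_pos"]
        W=T@d["T_tool_cam"]; d["R"]=W[:3,:3].T; d["t"]=-d["R"]@W[:3,3]
    if save: cv2.imwrite(save,d["frame"][:,:,::-1])
    return d
def ray(d,uv):
    K=d["intrinsics"]; q=np.array([(uv[0]-K[0,2])/K[0,0],(uv[1]-K[1,2])/K[1,1]]); p=q.copy()
    for _ in range(20): p=q/(1+d["k1"]*(p@p))
    c=-d["R"].T@d["t"]; v=d["R"].T@np.array([p[0],p[1],1]); return c,v/np.linalg.norm(v)
def plane(d,uv,z):
    c,v=ray(d,uv); return c+v*(z-c[2])/v[2]
def tri(d1,u1,d2,u2):
    c1,v1=ray(d1,u1);c2,v2=ray(d2,u2)
    A=np.stack([v1,-v2],1); s=np.linalg.lstsq(A,c2-c1,rcond=None)[0]
    a=c1+s[0]*v1;b=c2+s[1]*v2; return (a+b)/2,np.linalg.norm(a-b)
def proj(d,X):
    c=d["R"]@X+d["t"]; p=c[:2]/c[2]; p=p*(1+d["k1"]*(p@p)); K=d["intrinsics"]; return np.array([K[0,0]*p[0]+K[0,2],K[1,1]*p[1]+K[1,2]])
def crop(d,x0,y0,w,h,s,name):
    im=d["frame"][y0:y0+h,x0:x0+w,::-1]; cv2.imwrite(name,cv2.resize(im,None,fx=s,fy=s,interpolation=cv2.INTER_CUBIC))
E
python3 - <<'E'
from h import *
t=grab("top");s=grab("scene")
crop(t,200,130,140,130,5,"pics/topc.png");crop(s,200,110,140,150,4,"pics/scc.png")
E
```

```text
(no output)
```

View pics/topc.png

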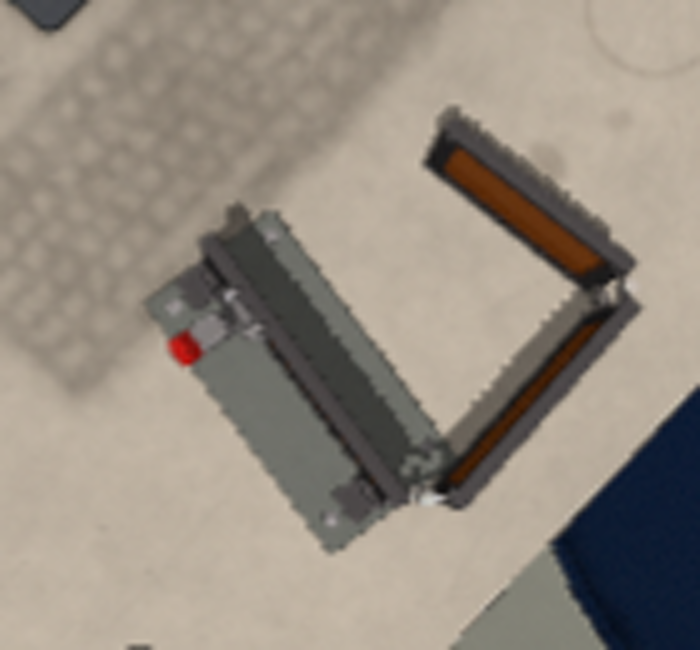

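View pics/scc.png

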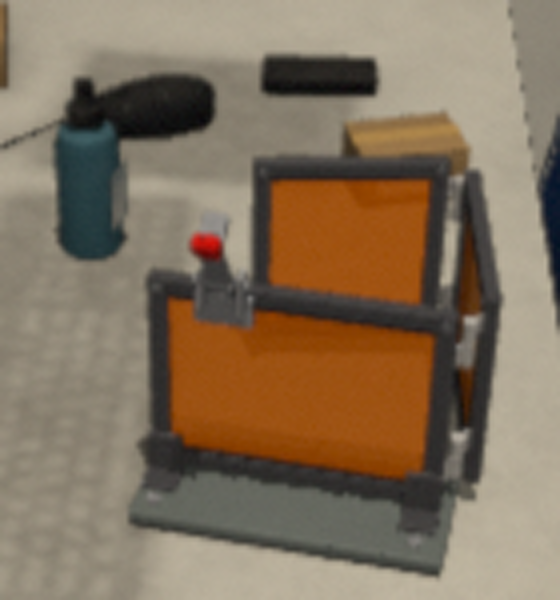

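```bash
python3 - <<'E'
from h import *
t=grab("top");s=grab("scene")
T=lambda x,y:(200+(x+.5)/5-.5,130+(y+.5)/5-.5)
S=lambda x,y:(200+(x+.5)/4-.5,110+(y+.5)/4-.5)
def red(d):
    f=d["frame"].astype(int); m=((f[...,0]>150)&(f[...,1]<70)&(f[...,2]<70)).astype(np.uint8)
    n,l,st,c=cv2.connectedComponentsWithStats(m)
    return [(st[i,4],c[i].round(1)) for i in range(1,n) if st[i,4]>5]
print(red(t),red(s))
print("tip",tri(t,T(185,348),s,S(207,245)))
print("fixed -x end",tri(t,T(213,243),s,S(152,278)))
print("fixed +x end",tri(t,T(393,500),s,S(450,320)))
print("end hinge-ish",tri(t,T(630,265),s,S(440,165)))
print("end free",tri(t,T(450,115),s,S(262,163)))
for n,p in dict(fixA=(213,243),fixB=(393,500),midhinge=(432,495),midouterA=(463,505),midouterB=(637,305),endhinge=(615,287),endouterA=(632,265),endfree_out=(452,110),endfree_in=(432,160)).items():
    print(n,plane(t,T(*p),.150).round(4))
E
```

```text
[(np.int32(16), array([235.9, 199.9]))] [(np.int32(19), array([251. , 170.1]))]
tip (array([0.49819971, 0.22912325, 0.1993383 ]), np.float64(0.0022710553544536567))
fixed -x end (array([0.55699736, 0.21747231, 0.14413608]), np.float64(0.006685332787946664))
fixed +x end (array([0.4197667 , 0.12418228, 0.14656475]), np.float64(0.0020227383226406937))
end hinge-ish (array([ 0.54250904, -0.00209979,  0.14295616]), np.float64(0.007401816893149285))
end free (array([0.61923174, 0.0872081 , 0.14402032]), np.float64(0.004559660985535504))
fixA [0.5542 0.2148 0.15  ]
fixB [0.4191 0.1237 0.15  ]
midhinge [0.4213 0.1034 0.15  ]
midouterA [0.4158 0.0874 0.15  ]
midouterB [ 0.5182 -0.0064  0.15  ]
endhinge [0.5278 0.0049 0.15  ]
endouterA [ 0.5392 -0.0044  0.15  ]
endfree_out [0.6225 0.0883 0.15  ]
endfree_in [0.5961 0.0995 0.15  ]
```

```bash
python3 -m crank '[[[0.5,3.5,1,0.07,-1],[1,3.6,1,0.08,-1],[1.5,3.6,1,0.08,-1],[1.8,3.6,1,0.08,-1],[1.8,3.6,1,0.08,-1],[1.8,3.6,1,0.08,-1],[2,3.6,1,0.08,-1],[2,3.6,1,0.08,-1],[2,3.6,1,0.08,-1],[2,3.6,1,0.08,-1],[2.2,3.5,0,0.08,-1],[2.2,3.5,0,0.08,-1],[2.2,3.5,0,0.08,-1],[2.2,3.5,0,0.08,-1],[2,3,0,0.01,-1],[0,0,0,0,-1],[0,0,0,0,-1]]]' 40; python3 - <<'E'
from h import *
grab("wrist","pics/w1.png")
E
```

```text
clock: 1.77
eef_pos: [0.4979, 0.0546, 0.3301]
tool_rot: [180.0, 0.1, -0.0]
wrist_force: [-1.0, -0.4, 0.1]
width: -0.006
```

View pics/w1.png

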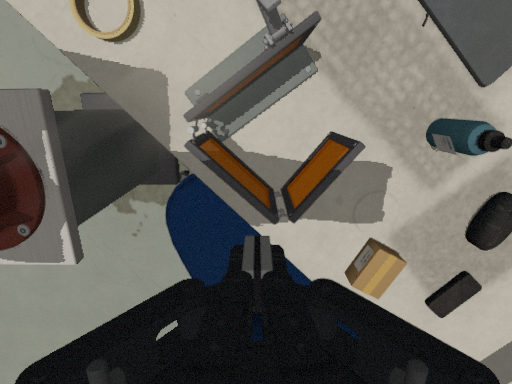

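```bash
python3 - <<'E'
from h import *
d=grab("wrist"); crop(d,175,0,200,230,2.6,"pics/w1c.png") if 0 else crop(d,175,0,195,145,4,"pics/w1c.png"); crop(d,175,110,195,120,4,"pics/w1d.png")
E
```

```text
(no output)
```

View pics/w1c.png

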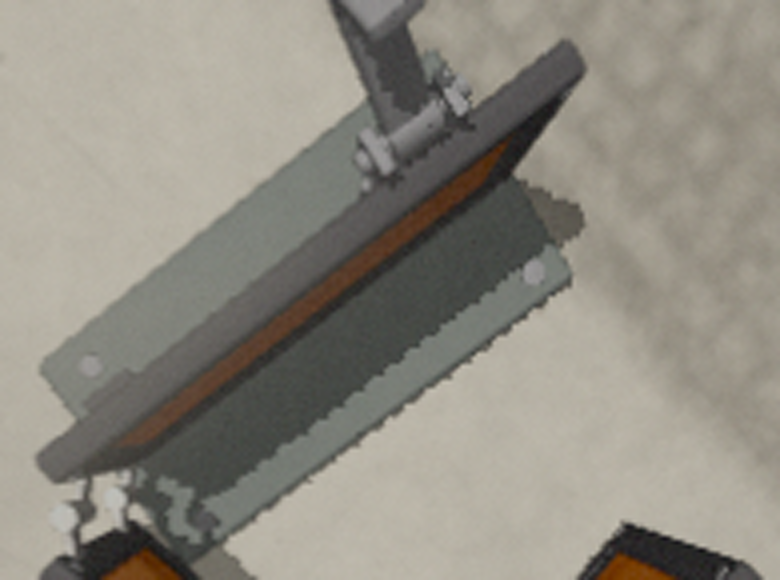

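View pics/w1d.png

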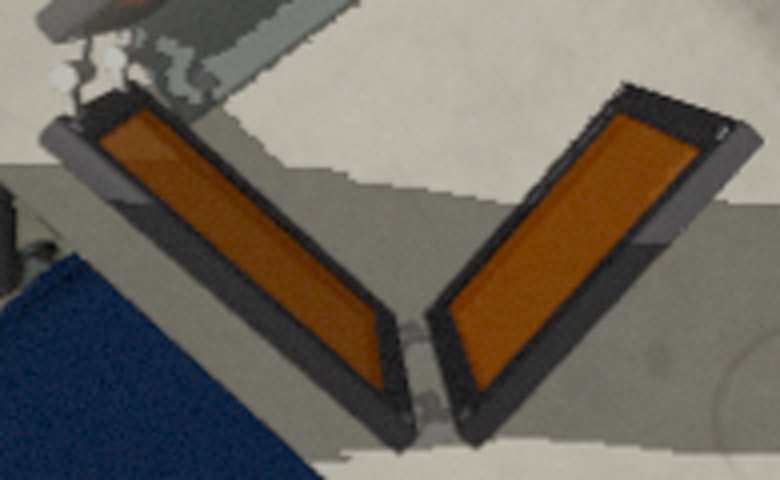

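```bash
cat >m1.py <<'E'
from h import *
t=grab("top");s=grab("scene");w=grab("wrist")
C=lambda x,y:(175+(x+.5)/4-.5,(y+.5)/4-.5)
D=lambda x,y:(175+(x+.5)/4-.5,110+(y+.5)/4-.5)
T=lambda x,y:(200+(x+.5)/5-.5,130+(y+.5)/5-.5)
P={}
for n,uv in dict(fx=C(51,471),fm=C(574,52),hm=C(66,518),mo1=D(42,138),mo2=D(395,450),mi1=D(60,118),mi2=D(413,432),he=D(435,408),eo1=D(475,447),eo2=D(762,138),ei1=D(458,430),ei2=D(742,120)).items():
    P[n]=plane(w,uv,.15); print(n,P[n].round(4))
a=lambda p,q:np.degrees(np.arctan2(*(P[q]-P[p])[1::-1]))
print("fixed",a('fm','fx'),np.linalg.norm(P['fm']-P['fx']),"mid",a('mo1','mo2'),a('mi1','mi2'),"end",a('eo1','eo2'),a('ei1','ei2'))
print("tri fx",tri(w,C(51,471),t,T(393,500)),tri(w,C(574,52),t,T(213,243)))
print("tri end",tri(w,D(762,138),t,T(452,110)))
# bottle, tape
def blob(d,f):
    m=f(d["frame"].astype(int)).astype(np.uint8); n,l,st,c=cv2.connectedComponentsWithStats(m)
    i=1+np.argmax(st[1:,4]); return st[i],c[i]
bl=lambda f:(f[...,2]>f[...,0]+25)&(f[...,1]>f[...,0]+15)
print(blob(t,bl),blob(s,bl))
print("bottle",tri(t,blob(t,bl)[1],s,blob(s,bl)[1]))
E
python3 m1.py
```

```text
fx [0.4218 0.1169 0.15  ]
fm [0.5597 0.2173 0.15  ]
hm [0.425  0.1042 0.15  ]
mo1 [0.417  0.0877 0.15  ]
mo2 [ 0.5177 -0.0081  0.15  ]
mi1 [0.4225 0.0932 0.15  ]
mi2 [ 0.5232 -0.0021  0.15  ]
he [0.5297 0.0057 0.15  ]
eo1 [ 0.5423 -0.0072  0.15  ]
eo2 [0.6203 0.0867 0.15  ]
ei1 [ 0.5369 -0.0016  0.15  ]
ei2 [0.6141 0.0917 0.15  ]
fixed -143.92140215093593 0.17053765639299226 mid -43.55024599062985 -43.45963210822399 end 50.28380079815893 50.39676098816526
tri fx (array([0.41814913, 0.1193587 , 0.13249168]), np.float64(0.0064467614784964955)) (array([0.55468068, 0.21373274, 0.16554452]), np.float64(0.004259598248312814))
tri end (array([0.62384393, 0.0864573 , 0.14094001]), np.float64(0.00193851200287821))
(array([279,  90,  14,  12,  58], dtype=int32), array([285.        ,  97.01724138])) (array([357, 276,  57,  39, 863], dtype=int32), array([385.01042874, 295.53070684]))
bottle (array([ 0.52173012,  0.05972955, -0.02675455]), np.float64(0.5812435982189676))
```

```bash
python3 -m crank '[[[3,-0.5,0,0,-1],[3.5,-0.5,0,0,-1],[3.5,-0.5,0,0,-1],[3.2,-0.4,-1,0,-1],[0,0,-3.5,0,-1],[0,0,-3.5,0,-1],[0,0,-3.5,0,-1],[0,0,-3.5,0,-1],[0,0,0,0,-1]]]'; python3 - <<'E'
from h import *
grab("wrist","pics/w2.png")
t=grab("top","pics/t2.png");print(plane(t,(285,97),.1))
H=np.array([.531,-.003]);pos=[]
for th in [50,60,70,80,90,100,110,120,130,138]:
    a=np.radians(th); R=np.array([[np.cos(a),-np.sin(a)],[np.sin(a),np.cos(a)]])
    off=.011+.008*abs(np.sin(a))+.011*abs(np.cos(a))
    pos.append(H+R@[.10,-off])
pos=np.array(pos); print((pos*100).round(1)); print((np.diff(pos,axis=0)*100).round(1))
E
```

```text
clock: 2.77
eef_pos: [0.6251, 0.0331, 0.1741]
tool_rot: [-180.0, 0.6, -0.3]
wrist_force: [-1.8, 0.0, -0.3]
width: -0.002
[0.78516935 0.09342293 0.1       ]
[[61.4  5.8]
 [60.1  7.2]
 [58.6  8.3]
 [56.9  9.2]
 [55.   9.7]
 [53.4  9.9]
 [51.8  9.9]
 [50.1  9.5]
 [48.5  8.9]
 [47.3  8.2]]
[[-1.3  1.4]
 [-1.5  1.1]
 [-1.7  0.9]
 [-1.9  0.5]
 [-1.6  0.2]
 [-1.6 -0.1]
 [-1.6 -0.3]
 [-1.6 -0.6]
 [-1.2 -0.7]]
```

View pics/w2.png

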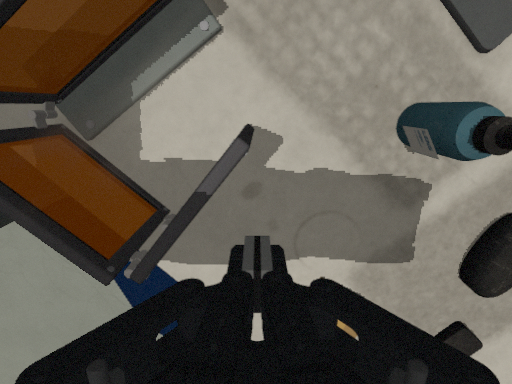

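View pics/t2.png

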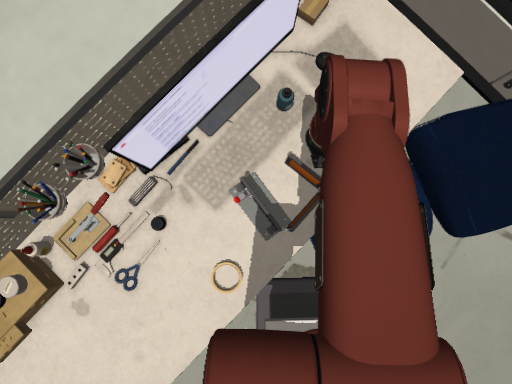

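```bash
python3 -m crank '[[[0,0,-2.5,0,-1],[0,0,-2.5,0,-1],[0,0,-2,0,-1],[0,0,0,0,-1],[-1,1.3,0,0,-1],[-0.5,0.65,0,0,-1],[-0.5,0.65,0,0,-1],[-0.9,1.3,0,0,-1],[-1.1,1.1,0,0,-1],[-0.8,0.5,0,0,-1],[-0.8,0.4,0,0,-1],[-1,0.3,0,0,-1],[-0.9,0.2,0,0,-1],[0,0,0,0,-1]]]'; python3 - <<'E'
from h import *
grab("wrist","pics/w3.png")
E
```

```text
clock: 4.03
eef_pos: [0.5528, 0.0986, 0.111]
tool_rot: [-180.0, 0.0, -0.2]
wrist_force: [0.7, 0.1, 0.4]
width: 0.001
```

View pics/w3.png

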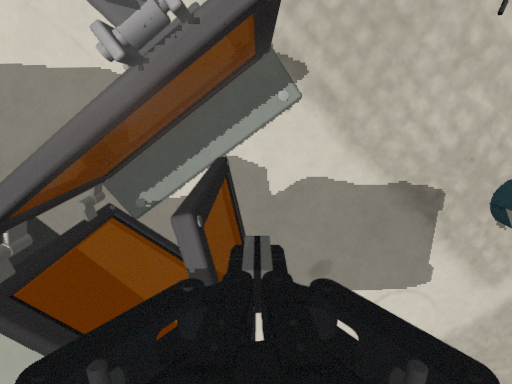

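```bash
python3 -m crank '[[[-0.8,0,0,0,-1],[-0.8,0,0,0,-1],[-0.8,-0.1,0,0,-1],[-0.8,-0.2,0,0,-1],[-0.8,-0.3,0,0,-1],[-0.8,-0.3,0,0,-1],[-0.8,-0.4,0,0,-1],[-0.8,-0.4,0,0,-1],[-0.7,-0.4,0,0,-1],[0,0,0,0,-1]]]'; python3 - <<'E'
from h import *
grab("wrist","pics/w4.png")
E
```

```text
clock: 4.92
eef_pos: [0.482, 0.0764, 0.1107]
tool_rot: [180.0, 0.1, -0.3]
wrist_force: [-0.0, 0.5, 0.4]
width: -0.001
```

View pics/w4.png

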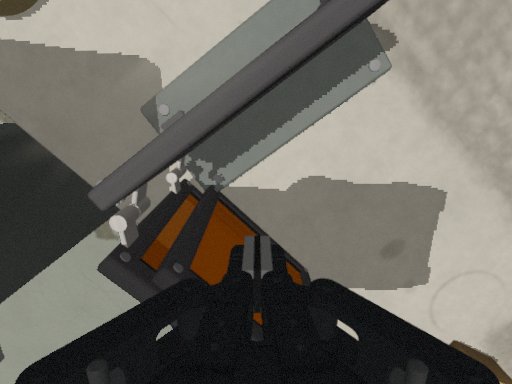

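```bash
python3 -m crank '[[[-0.5,-0.5,0,0,-1],[-0.4,-0.4,0,0,-1],[-0.4,-0.4,0,0,-1],[0,0,0,0,-1]]]'; python3 - <<'E'
from h import *
grab("wrist","pics/w5.png")
E
```

```text
clock: 5.3
eef_pos: [0.4693, 0.0634, 0.1104]
tool_rot: [180.0, 0.1, -0.3]
wrist_force: [0.5, -0.5, 0.0]
width: -0.004
```

View pics/w5.png

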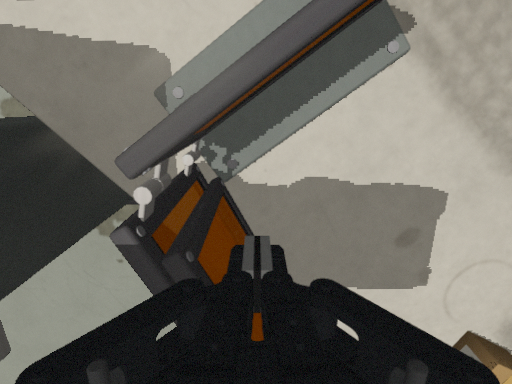

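```bash
python3 - <<'E'
from h import *
s=grab("scene");crop(s,200,110,140,150,4,"pics/s5.png")
t=grab("top");crop(t,200,130,140,130,4,"pics/t5.png")
E
```

```text
(no output)
```

View pics/s5.png

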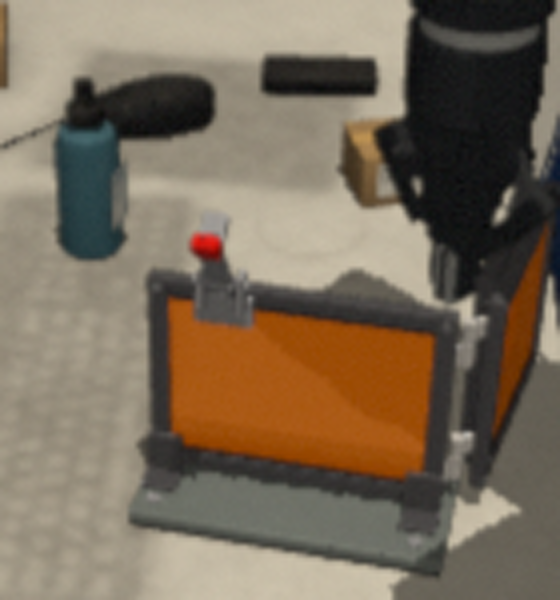

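View pics/t5.png

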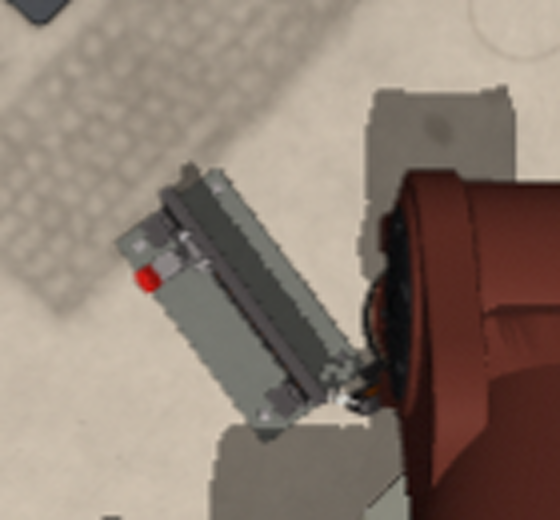

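```bash
python3 -m crank '[[[1,1,0,0,-1],[0.3,0.3,2,0,-1],[0,0,4,0,-1],[0,0,4,0,-1],[0,0,4,0,-1],[0,0,4,0,-1],[0,0,4,0,-1],[0,0,0,0,-1],[0,0,0,0,-1]]]'; python3 - <<'E'
from h import *
w=grab("wrist","pics/w6.png"); crop(w,170,80,195,145,4,"pics/w6c.png")
E
```

```text
clock: 6.2
eef_pos: [0.4848, 0.0772, 0.3327]
tool_rot: [180.0, -0.2, -0.2]
wrist_force: [0.7, 0.8, -1.0]
width: -0.001
```

View pics/w6.png

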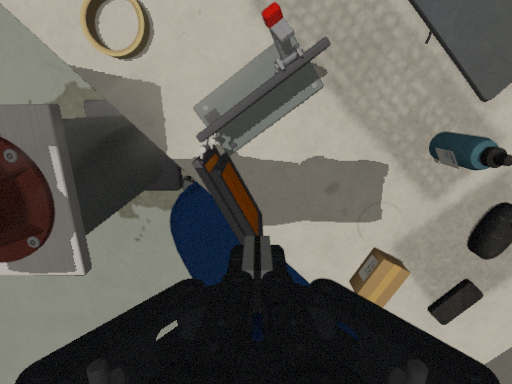

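View pics/w6c.png

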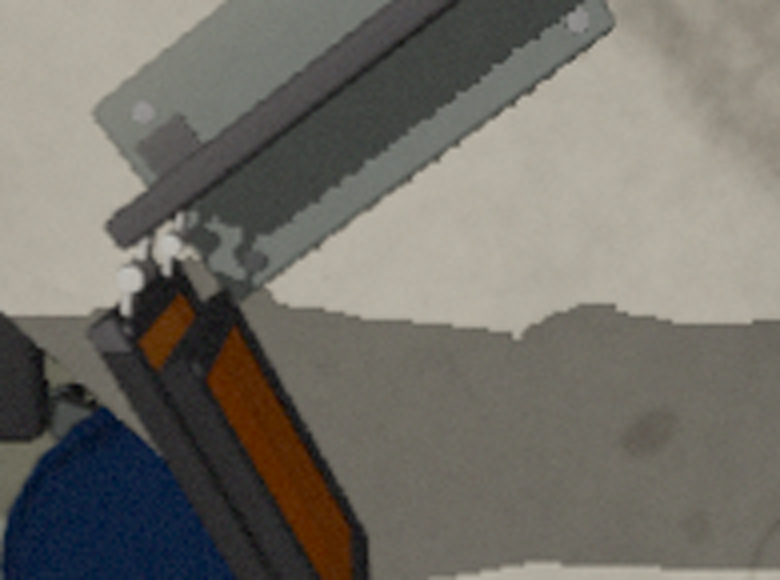

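```bash
python3 -m crank '[[[-2,-3,0,0,-1],[-2,-3,0,0,-1],[-1.9,-2.9,-2.5,0,-1],[0,0,-3.8,0,-1],[0,0,-3.8,0,-1],[0,0,-3.8,0,-1],[0,0,-3.8,0,-1],[0,0,-3.5,0,-1],[0,0,0,0,-1],[0,0,0,0,-1]]]'; python3 - <<'E'
from h import *
w=grab("wrist","pics/w7.png")
H=np.array([.4235,.103]);pos=[]
for th in [-60,-50,-40,-30,-20,-10,0,10,20,30,37]:
    a=np.radians(th); R=np.array([[np.cos(a),-np.sin(a)],[np.sin(a),np.cos(a)]])
    off=.017+.008*abs(np.sin(a))+.011*abs(np.cos(a))
    pos.append(H+R@[.10,-off])
pos=np.array(pos); print((pos*100).round(1)); print((np.diff(pos,axis=0)*100).round(1))
E
```

```text
clock: 7.08
eef_pos: [0.4226, -0.0107, 0.1178]
tool_rot: [-179.9, 0.3, -0.2]
wrist_force: [0.2, -1.0, 0.7]
width: 0.004
[[44.8  0.2]
 [46.5  0.7]
 [48.   1.5]
 [49.5  2.7]
 [50.7  4.1]
 [51.7  5.7]
 [52.4  7.5]
 [52.7  9.2]
 [52.8 10.9]
 [52.5 12.7]
 [52.2 13.9]]
[[ 1.7  0.5]
 [ 1.6  0.8]
 [ 1.4  1.1]
 [ 1.2  1.4]
 [ 1.   1.6]
 [ 0.7  1.8]
 [ 0.4  1.7]
 [ 0.1  1.7]
 [-0.2  1.8]
 [-0.4  1.2]]
```

View pics/w7.png

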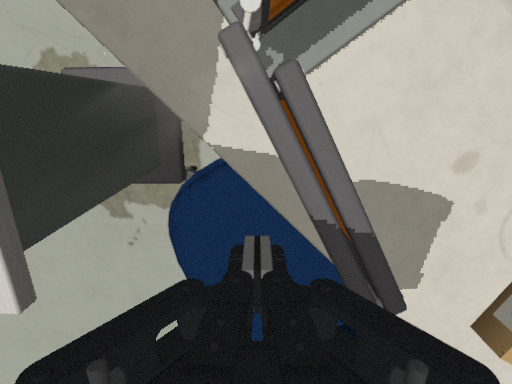

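```bash
python3 -m crank '[[[1.2,0.6,0,0,-1],[1.2,0.6,0,0,-1],[0.9,0.3,0,0,-1],[0.9,0.3,0,0,-1],[0.8,0.4,0,0,-1],[0.8,0.4,0,0,-1],[0.7,0.6,0,0,-1],[0.7,0.6,0,0,-1],[0.6,0.7,0,0,-1],[0.6,0.7,0,0,-1],[0.5,0.8,0,0,-1],[0.5,0.8,0,0,-1],[0.4,0.9,0,0,-1],[0.3,0.9,0,0,-1],[0,0,0,0,-1]]]'; python3 - <<'E'
from h import *
w=grab("wrist","pics/w8.png")
E
```

```text
clock: 8.38
eef_pos: [0.5266, 0.0766, 0.1193]
tool_rot: [-180.0, -0.0, -0.1]
wrist_force: [-0.5, -0.7, 0.5]
width: 0.002
```

View pics/w8.png

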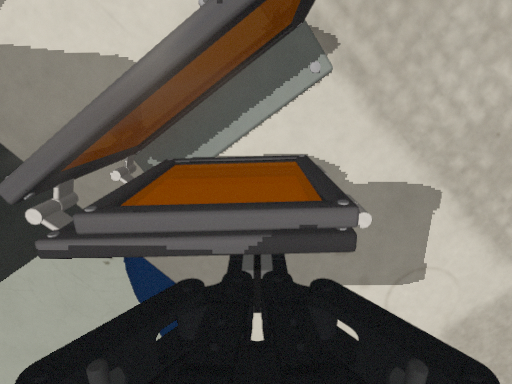

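Both leaves swing together (end leaf top at row 220, middle at row 243, almost parallel); continue the arc.

```bash
python3 -m crank '[[[0.2,0.8,0,0,-1],[0.1,0.8,0,0,-1],[0,0.8,0,0,-1],[-0.1,0.8,0,0,-1],[-0.1,0.8,0,0,-1],[-0.1,0.8,0,0,-1],[-0.2,0.6,0,0,-1],[-0.2,0.5,0,0,-1],[0,0,0,0,-1]]]'; python3 - <<'E'
from h import *
w=grab("wrist","pics/w9.png")
E
```

```text
clock: 9.18
eef_pos: [0.5215, 0.135, 0.1193]
tool_rot: [-180.0, 0.0, -0.2]
wrist_force: [0.3, -0.4, 0.5]
width: -0.001
```

View pics/w9.png

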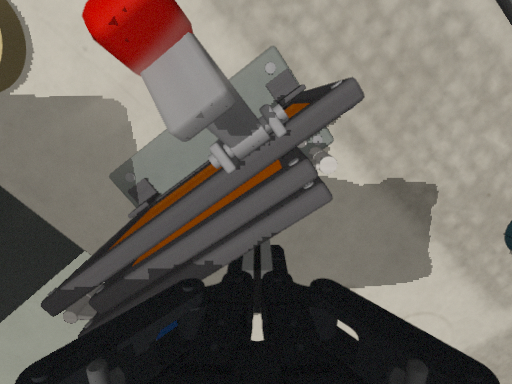

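```bash
python3 -m crank '[[[-0.3,0.4,0,0,-1],[-0.2,0.3,0,0,-1],[0,0,0,0,-1]]]';  python3 -m crank '[[[-0.2,0.3,0,0,-1],[0,0,0,0,-1]]]'; python3 -m crank '[[[-0.2,0.2,0,0,-1],[0,0,0,0,-1]]]'; python3 - <<'E'
from h import *
w=grab("wrist","pics/w10.png")
E
```

```text
clock: 9.48
eef_pos: [0.5189, 0.1383, 0.1196]
tool_rot: [179.7, -0.2, -0.3]
wrist_force: [7.8, -13.7, -4.9]
width: -0.004
clock: 9.65
eef_pos: [0.5188, 0.1386, 0.1197]
tool_rot: [179.4, -0.4, -0.4]
wrist_force: [14.8, -27.4, -7.4]
width: -0.001
clock: 9.82
eef_pos: [0.5186, 0.1387, 0.1198]
tool_rot: [179.2, -0.6, -0.5]
wrist_force: [22.7, -36.8, -13.5]
width: -0.0
```

View pics/w10.png

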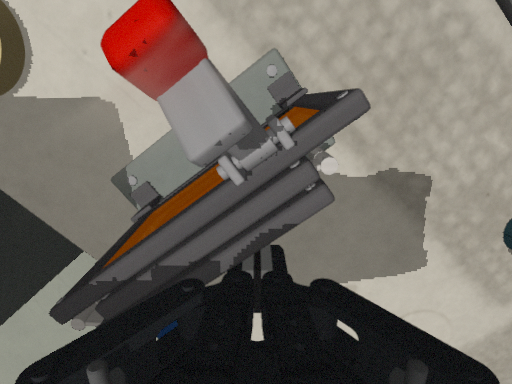

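```bash
python3 -m crank '[[[0.6,-0.8,0,0,-1],[1,-1.4,0,0,-1],[1,-1.4,2,0,-1],[0,0,4,0,-1],[0,0,4,0,-1],[0,0,4,0,-1],[0,0,4,0,-1],[0,0,3,0,-1],[0,0,0,0,-1],[0,0,0,0,-1]]]'; python3 - <<'E'
from h import *
w=grab("wrist","pics/w11.png"); crop(w,120,40,195,145,4,"pics/w11c.png")
E
```

```text
clock: 10.7
eef_pos: [0.5397, 0.1099, 0.331]
tool_rot: [-180.0, -0.2, -0.2]
wrist_force: [0.7, 0.1, -0.3]
width: 0.001
```

View pics/w11.png

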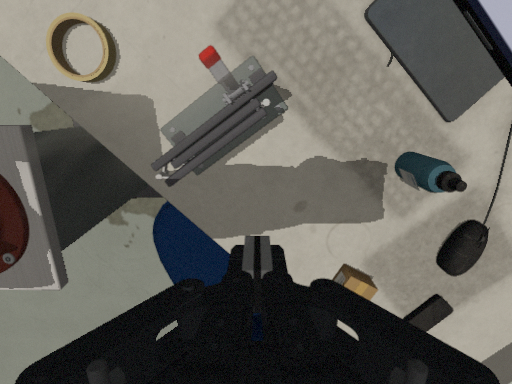

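View pics/w11c.png

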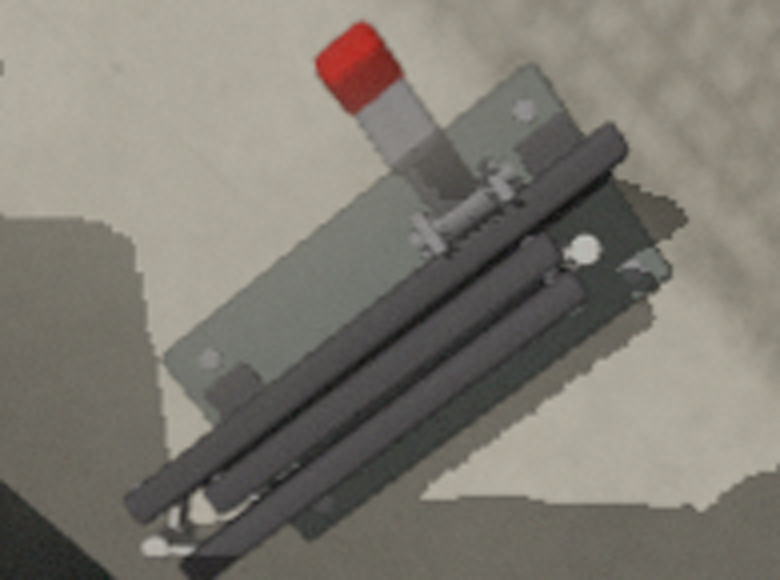

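```bash
python3 -m crank '[[[-1.2,3,0,0,-1],[-1.2,3,0,0,-1],[-1.2,3,0,0,-1],[-1.2,3,0,0,-1],[-1.2,2.7,0,0,-1],[0,0,-3,0,-1],[0,0,-3,0,-1],[0,0,0,0,-1],[0,0,0,0,-1]]]'; python3 - <<'E'
from h import *
w=grab("wrist","pics/w12.png");s=grab("scene");crop(s,180,80,160,150,4,"pics/s12.png")
o=np.array([.4847,.1627]);ex=np.array([-.808,-.589]);ey=np.array([.589,-.808])
p=ctrl.sense()["eef_pos"][:2]-o; print((p@ex).round(4),(p@ey).round(4))
print(proj(w,np.array([*(o-.05*ex-.01*ey),.156])))
E
```

```text
clock: 11.5
eef_pos: [0.4773, 0.2563, 0.2675]
tool_rot: [179.9, 0.3, -0.2]
wrist_force: [-0.1, 0.3, 0.9]
width: 0.002
-0.0511 -0.0791
[299.09097    245.60771892]
```

View pics/w12.png

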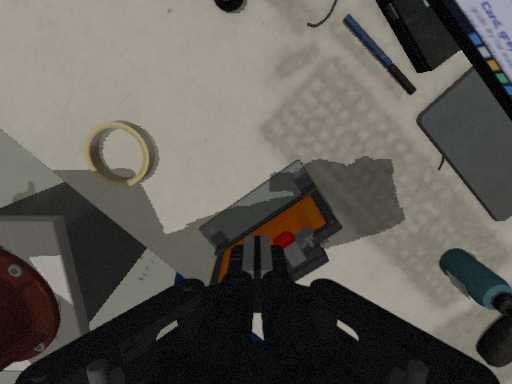

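View pics/s12.png

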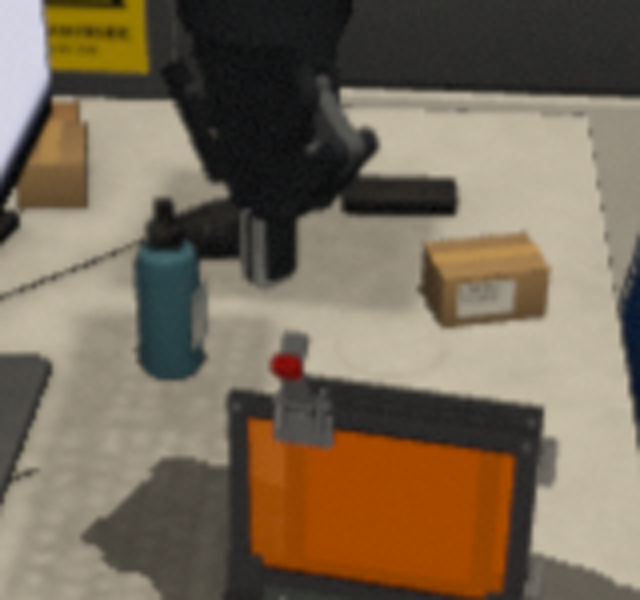

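```bash
python3 - <<'E'
from h import *
w=grab("wrist");s=grab("scene");t=grab("top")
def red(d):
    f=d["frame"].astype(int); m=((f[...,0]>150)&(f[...,1]<70)&(f[...,2]<70)).astype(np.uint8)
    n,l,st,c=cv2.connectedComponentsWithStats(m)
    return [(st[i],c[i].round(1)) for i in range(1,n) if st[i,4]>5]
for d in (w,s,t): print(red(d))
o=np.array([.4847,.1627]);ex=np.array([-.808,-.589]);ey=np.array([.589,-.808])
for z in (.195,.2,.207):
    X=plane(w,red(w)[0][1],z); print(X,(X[:2]-o)@ex,(X[:2]-o)@ey)
ws=red(s)
X,e=tri(w,red(w)[0][1],s,min(ws,key=lambda a:abs(a[1][0]-251))[1]); print(X,e,(X[:2]-o)@ex,(X[:2]-o)@ey)
E
```

```text
[]
[(array([285, 223,  11,   3,  12], dtype=int32), array([289.8, 224.2]))]
[(array([ 94, 235,  13,  16,  48], dtype=int32), array([100.5, 242.5]))]Traceback (most recent call last):
  File "<stdin>", line 10, in <module>
IndexError: list index out of range
```

```bash
python3 - <<'E'
from h import *
w=grab("wrist");s=grab("scene")
def red(d,x0,y0,x1,y1):
    f=d["frame"].astype(int)[y0:y1,x0:x1]; m=((f[...,0]>90)&(f[...,0]>4*f[...,1])&(f[...,0]>4*f[...,2])&(f[...,1]<45)).astype(np.uint8)
    n,l,st,c=cv2.connectedComponentsWithStats(m); i=1+np.argmax(st[1:,4]); return st[i,4],c[i]+[x0,y0]
a,uw=red(w,265,225,310,255); b,us=red(s,235,160,270,185); print(a,uw,b,us)
o=np.array([.4847,.1627]);ex=np.array([-.808,-.589]);ey=np.array([.589,-.808])
X=plane(w,uw,.2); print(X,(X[:2]-o)@ex,(X[:2]-o)@ey)
X,e=tri(w,uw,s,us); print(X,e,(X[:2]-o)@ex,(X[:2]-o)@ey)
E
```

```text
135 [279.03703704 238.14814815] 26 [251.53846154 171.15384615]
[0.49893736 0.22940614 0.2       ] -0.050793701485003936 -0.04551276083085752
[0.49919498 0.22894323 0.19837043] 0.0006653272606712662 -0.050729203317142646 -0.0449869850075496
```

```bash
python3 -m crank '[[[0,0,-3,0,-1],[0,0,-3,0,-1],[0,0,-2.8,0,-1],[0,0,0,0,-1],[0.6,-0.8,0,0,-1],[0.6,-0.8,0,0,-1],[0.4,-0.6,0,0,-1],[0.3,-0.4,0,0,-1],[0.3,-0.4,0,0,-1],[0.3,-0.4,0,0,-1],[0,0,0,0,-1]]]'; python3 - <<'E'
from h import *
w=grab("wrist","pics/w13.png");s=grab("scene");crop(s,180,80,160,150,4,"pics/s13.png")
E
```

```text
clock: 12.77
eef_pos: [0.5048, 0.222, 0.1816]
tool_rot: [180.0, -0.0, -0.3]
wrist_force: [-0.3, 0.5, -0.2]
width: 0.001
```

View pics/w13.png

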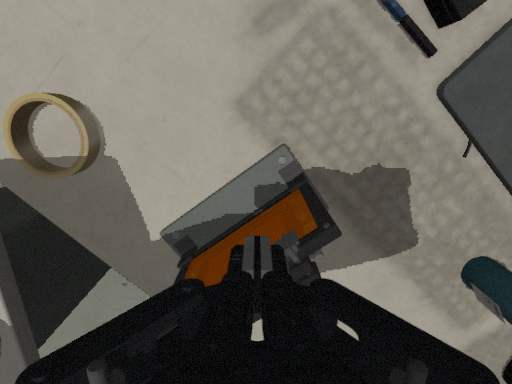

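View pics/s13.png

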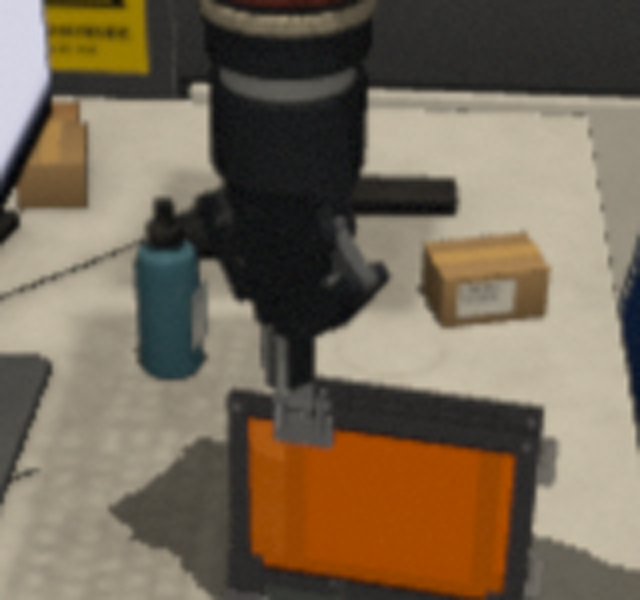

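```bash
python3 -m crank '[[[0.3,-0.4,0,0,-1],[0.3,-0.4,0,0,-1],[0.3,-0.4,0,0,-1],[0.3,-0.4,0,0,-1],[0.3,-0.4,0,0,-1],[0,0,0,0,-1],[0,0,0,0,-1],[0,0,0,0,-1]]]'; python3 - <<'E'
from h import *
w=grab("wrist","pics/w14.png");s=grab("scene");crop(s,180,80,160,150,4,"pics/s14.png")
E
```

```text
clock: 13.53
eef_pos: [0.5189, 0.2028, 0.1812]
tool_rot: [-180.0, 0.0, -0.2]
wrist_force: [-1.1, 0.0, -0.5]
width: 0.002
```

View pics/s14.png

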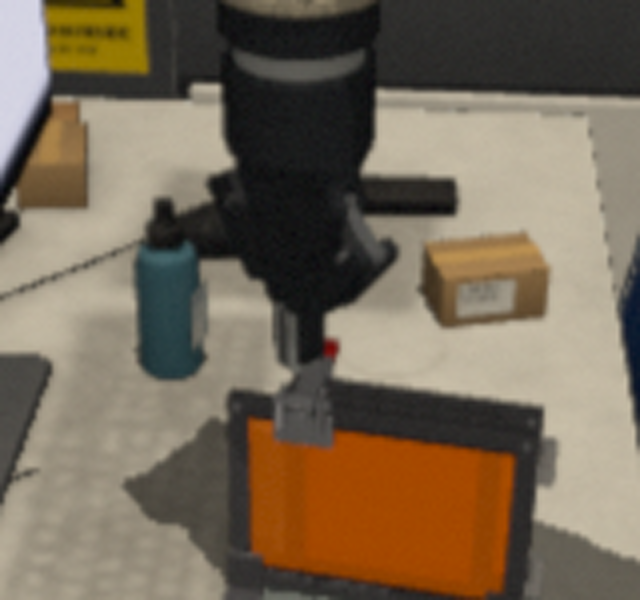

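```bash
python3 -m crank '[[[0,0,0,0,-1],[0,0,0,0,-1],[0,0,0,0,-1]]]'; python3 - <<'E'
from h import *
w=grab("wrist","pics/w15.png");s=grab("scene");crop(s,180,80,160,150,4,"pics/s15.png")
E
```

```text
clock: 13.88
eef_pos: [0.5189, 0.2029, 0.1813]
tool_rot: [180.0, -0.0, -0.2]
wrist_force: [-0.7, 0.8, 0.2]
width: -0.001
```

View pics/s15.png

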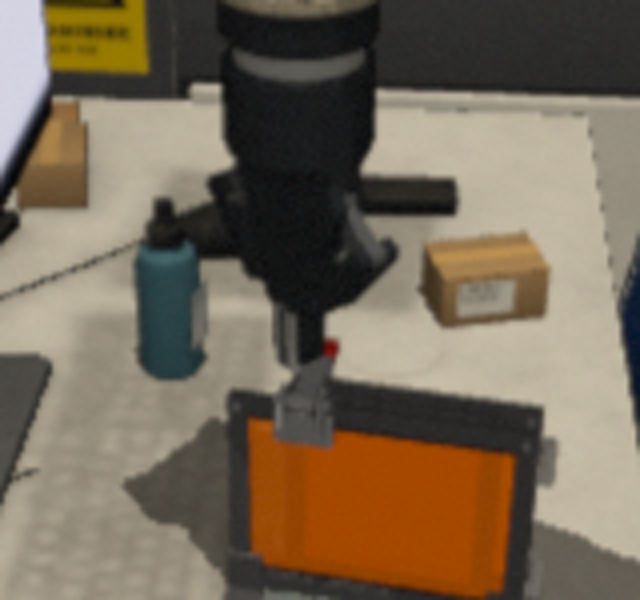

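View pics/w15.png

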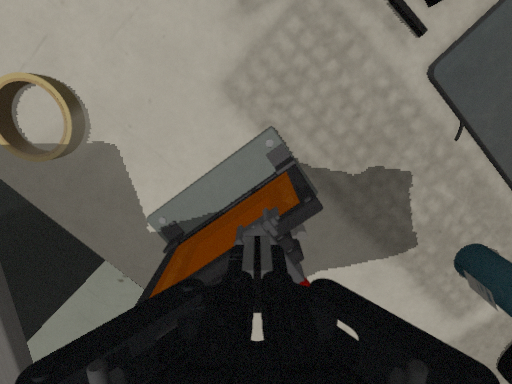

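```bash
python3 - <<'E'
from h import *
w=grab("wrist");s=grab("scene")
o=np.array([.4847,.1627]);ex=np.array([-.808,-.589]);ey=np.array([.589,-.808])
for a in (0,.3,.6,.9,1.2,1.57,2.2):
    X=np.array([*(o-.0508*ex+(-.01+.056*np.cos(a))*ey),.156+.056*np.sin(a)])
    u=proj(s,X); print(a,(u-[180,80])*4,proj(w,X).round(0))
crop(w,200,180,150,120,5,"pics/w15c.png")
E
```

```text
0 [324.71023096 344.38303089] [305. 293.]
0.3 [324.03084563 321.81596313] [307. 307.]
0.6 [321.41584704 305.14957272] [304. 316.]
0.9 [316.9954013  296.05688607] [296. 319.]
1.2 [311.06636446 295.74124118] [282. 311.]
1.57 [302.39142195 308.11249879] [257. 288.]
2.2 [287.54155118 357.50535367] [215. 225.]
```

View pics/w15c.png

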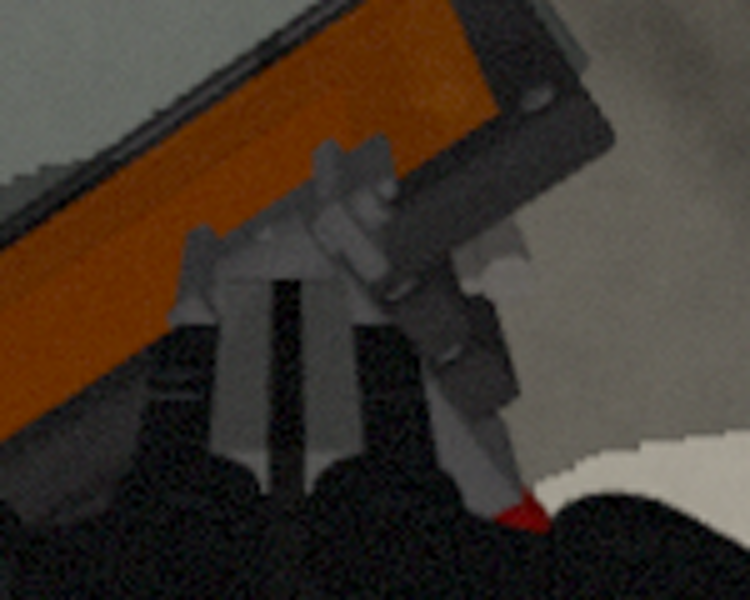

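```bash
python3 -m crank '[[[0,0,3,0,-1],[0,0,4,0,-1],[0,0,4,0,-1],[0,0,4,0,-1],[-1,-3.5,0,0,-1],[-1,-3.8,0,0,-1],[-1,-3.8,0,0,-1],[0,-3.8,0,0,-1],[0,0,0,0,-1],[0,0,0,0,-1]]]'; python3 - <<'E'
from h import *
w=grab("wrist");crop(w,150,20,200,180,4,"pics/w16.png");s=grab("scene","pics/s16.png")
E
```

```text
clock: 14.92
eef_pos: [0.489, 0.0522, 0.3316]
tool_rot: [-180.0, -0.0, -0.4]
wrist_force: [-0.3, 0.0, -0.8]
width: 0.002
```

View pics/w16.png

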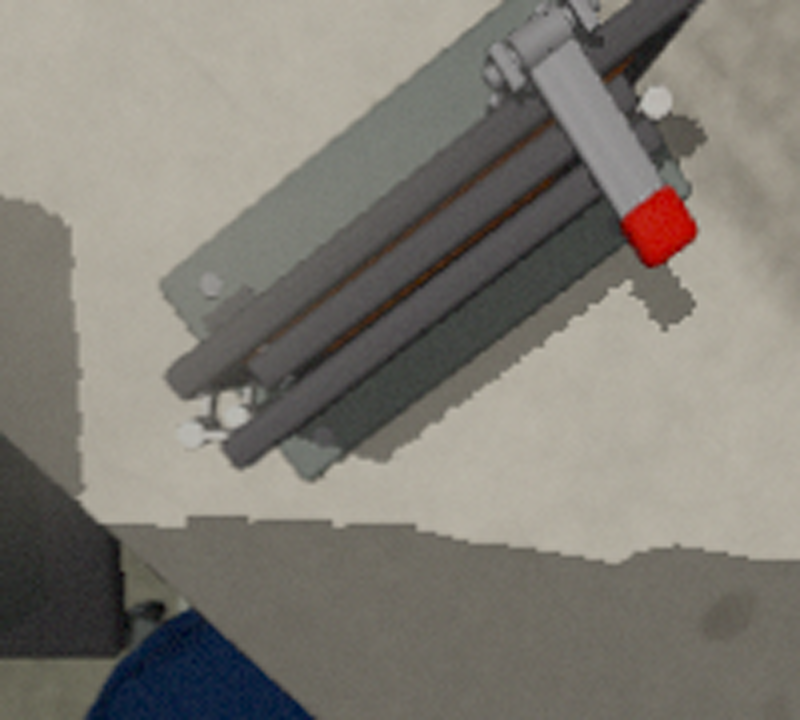

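View pics/s16.png

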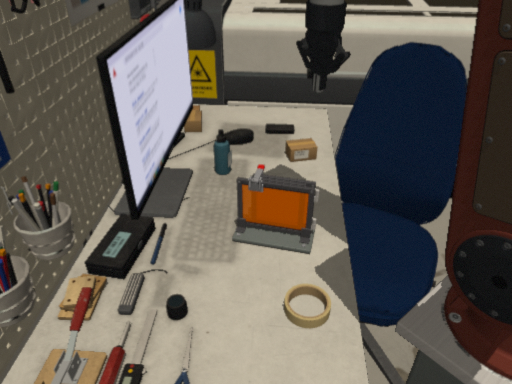

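```bash
python3 - <<'E'
from h import *
w=grab("wrist");s=grab("scene")
def red(d,x0,y0,x1,y1):
    f=d["frame"].astype(int)[y0:y1,x0:x1]; m=((f[...,0]>90)&(f[...,0]>4*f[...,1])&(f[...,0]>4*f[...,2])&(f[...,1]<45)).astype(np.uint8)
    n,l,st,c=cv2.connectedComponentsWithStats(m); i=1+np.argmax(st[1:,4]); return st[i,4],c[i]+[x0,y0]
a,uw=red(w,290,50,340,100); b,us=red(s,235,155,275,185); print(a,uw,b,us)
X,e=tri(w,uw,s,us); o=np.array([.4847,.1627]);ex=np.array([-.808,-.589]);ey=np.array([.589,-.808])
print(X,e,(X[:2]-o)@ex,(X[:2]-o)@ey)
crop(w,185,35,135,110,5.9,"pics/w17.png")
E
```

```text
221 [314.61085973  78.84162896] 10 [261.  166.5]
[0.55045921 0.15754623 0.15674834] 0.0008330166000647698 -0.050097869711812834 0.04289642484973495
```

View pics/w17.png

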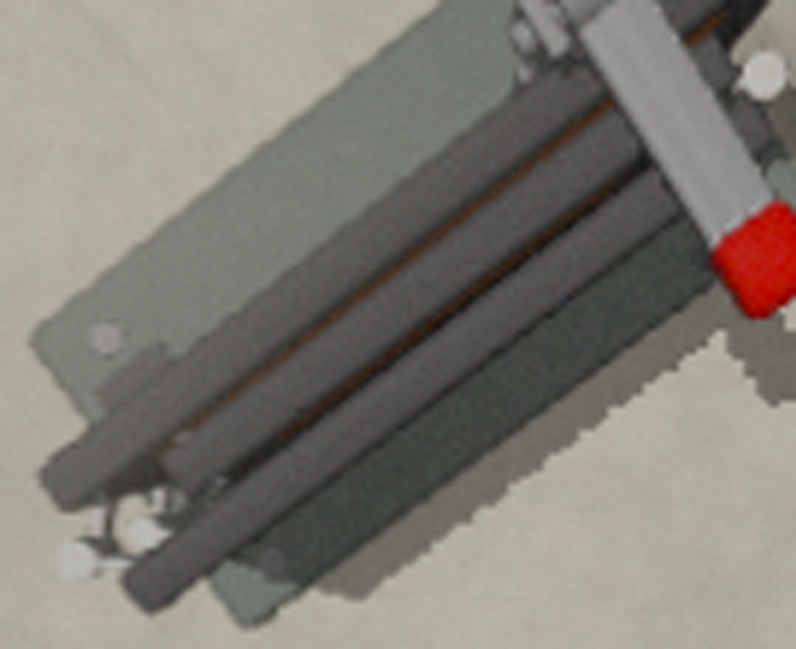

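```bash
python3 -c "
from station import ctrl
print(ctrl.close_job(), ctrl.sense()['clock'])"
```

```text
the job is handed in; nothing more can be done
the job is handed in; nothing more can be done
```

The shield is folded and latched, and I handed the job in at about 15 s of the 56 s allowed. No verdict was reported.

- **End leaf:** I pushed it with the closed fingers until it lay flat on the middle leaf. I pushed a little past that, which swung the middle leaf from about 1.4 to about 1.7 rad, still short of its stop at 1.9.
- **Middle leaf:** I swung both leaves home against the fixed leaf by the middle leaf's outer face. The last press reached about 45 N at the wrist, through the fingers (wrist limit 120 N).
- **Keeper:** I tipped it over from behind and it fell across the folded leaves.

**Last checks before hand-in**
- In the wrist picture all three leaves are parallel to within about 1°. I read this from edges by eye; one end-leaf edge read about 1° more than the others.
- Triangulating the red tip puts it at 157 mm, against 156 mm for the pivot, and 43 mm to the front of the fixed leaf, so the keeper is down at about 0 rad. Expected was about 46 mm, so it disagrees by 3 mm.
- I compared the bottle and the tape by eye with the first scene picture and saw no shift.
- The gripper is clear above the shield, with about zero wrist force.
- **Early measurements that disagreed:** Leaf lengths came out 3–8% shorter than stated. My first two-view heights for the leaf tops ranged from 132 to 166 mm against the stated 150 mm, so I used 150 mm. The moves still made contact where planned.

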